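# Push the polishing spindle's gear lever into the slot marked by the disc

### The job

Change the gear of the glass-polishing spindle: with the fingertips, push the gear lever along the slots of its gate from the unmarked middle slot, sideways through the cross slot, and into the corner slot marked by the round disc until it is fully home, then come clear. Only push the lever: do not pull its knob up or force it hard against the gate, and leave the glassware and other loose things where they are.

Things in the scene. Friction and masses are not known exactly. Their poses are not given: they have to be found in the camera images.
- gearbox: green gearbox of a glass-polishing spindle, fixed to the table, 310 mm wide (y), 200 mm deep (x), side decks 60 mm high, a grey motor up to 100 mm high behind it (x 112 to 208 mm). It carries the gear lever. Origin on the table under the gate's centre; x points to its far side, away from the robot, y to its left, z up; turned by up to 20 degrees
- gate_center (a point): centre of the slot pattern on the upper face of the steel gate plate (140 mm in x, 150 mm in y), 76 mm above the table. Three fore-and-aft slots at y = -30, 0, +30 mm, from x = -29 to +29 mm, are joined by one cross slot at x = 0. All are 16 mm wide; inner corners are rounded. The four corner slots have a raised marker at their outer end, the middle one none
- lever_pivot (a point): pivot of the gear lever, at table height under the gate's centre. The lever leans about it in all directions, but its steel stem, 10 mm thick, can move only within the gate's slots, with 3 mm of play each side at the plate (6 mm at the knob). It needs about 2 N of push at the knob and stays where it is left. It starts anywhere along the middle slot
- knob_center (a point): centre of the round black knob (ball 38 mm across) on the lever, 160 mm from the pivot. Upright it is over the gate's centre, 160 mm above the table. From the gate's centre it is: home in a corner slot about 47 mm in x, 58 mm in y, 141 mm above the table; at an end of the cross slot 61 mm in y, 148 mm high; at an end of the middle slot 50 mm in x, 152 mm high
- lever_fa (a joint): fore-and-aft lean of the lever in rad: 0 in the cross slot, plus towards the far side (gearbox +x), minus towards the near side; it stops against the slot's end at about 0.32 either way
- lever_side (a joint): sideways lean of the lever in rad: 0 in the middle slot, plus to the left (gearbox +y), minus to the right; about 0.39 in the left slots and -0.39 in the right slots
- knob (a joint): how far the knob is pulled up along the stem, in m: 0 at rest, at most 0.02; held down by a spring of about 4 N
- mark_disc: brass marker, a round disc, 26 mm across (the target's marker), 4 mm high, fixed on the gate plate just beyond the outer end of one corner slot; origin at the centre of its underside, 49 mm in x and 38 mm in y from the gate's centre. Which of the four markers is at which corner slot changes from start to start
- mark_square: brass marker, a square, 24 mm a side, 4 mm high, fixed on the gate plate just beyond the outer end of one corner slot; origin at the centre of its underside, 49 mm in x and 38 mm in y from the gate's centre. Which of the four markers is at which corner slot changes from start to start
- mark_bar: brass marker, a plain bar, 36 mm by 8 mm, 4 mm high, fixed on the gate plate just beyond the outer end of one corner slot; origin at the centre of its underside, 49 mm in x and 38 mm in y from the gate's centre. Which of the four markers is at which corner slot changes from start to start
- mark_cross: brass marker, a plus-shaped cross, 28 mm over its arms, 4 mm high, fixed on the gate plate just beyond the outer end of one corner slot; origin at the centre of its underside, 49 mm in x and 38 mm in y from the gate's centre. Which of the four markers is at which corner slot changes from start to start
- tumbler: small red glass tumbler, 38 mm across, 42 mm tall, on the left deck of the gearbox; loose, not to be moved; origin at the centre of its underside
- collar: brass ring, 38 mm across, 14 mm tall, on the right deck of the gearbox; loose, not to be moved; origin at the centre of its underside
- pitcher: clear glass pitcher with a handle, 84 mm across, 95 mm tall, on the table in front of the gearbox; loose, not to be moved; origin at the centre of its underside
- bowl: clear glass bowl, 100 mm across, 48 mm tall, on the table to the left of the gearbox; loose, not to be moved; origin at the centre of its underside
- saucer: clear glass saucer, 120 mm across, 16 mm tall, on the table behind and left of the gearbox; loose, not to be moved; origin at the centre of its underside
- jar: closed amber glass jar, 56 mm across, 75 mm tall, on the table to the right of the gearbox; loose, not to be moved; origin at the centre of its underside
- brush: wooden brush 160 mm long lying on the table to the right of the gearbox, its length roughly along the gearbox's x; loose, not to be moved; origin at the centre of its underside (middle of the tool)

How it is judged:
By the outcome, as a careful person would: the job done as asked, in the order asked, and still so for the second after the job is handed in, with the robot touching nothing.
It also fails if it takes over 48 s, if anything falls off the work surface, if the arm or the gripper's body presses on something with over 40 N, if the wrist force passes 120 N, or if a joint passes its speed limit or range.

### The arm

A 6-joint arm with a two-finger parallel gripper is mounted at the origin on the work surface. World frame = base frame: x ahead of the robot, y to its left, z up, the work surface at z = 0. Lengths are in mm, angles in rad, forces in N, time in s.
With the tool pointing down it reaches from about 300 to 775 mm from the base axis. Payload 14.6 kg.
Tool frame: the origin (TCP) lies on the centre line of the jaws, within the pads' length; the fingertips stand 19 mm ahead of it and the grasp point (between the pads) is the TCP (bot.tip_reach is the distance from the TCP to the fingertips, in mm); y points along the fingers, x is the direction in which the jaws open and shut, and the axes are right-handed (so a half turn about y gives the same grasp; the last joint's range is limited). The gripper opens to 85 mm and grips with 20 to 120 N. Pads are 22 mm wide; open, the fingers measure 114 mm over their backs; the gripper's body (76 mm by 85 mm) begins 54 mm behind the grasp point. The pads swing forward as they close: fully open they stand 13 mm farther back than shut.
Start: joints at [-1.189, 0.3, 1.521, -0, 1.321, -0.067], TCP at [238.629, -495.526, 250.281] pointing down, gripper open.
Joint ranges: [-3.03, 3.03], [-0.79, 2.21], [0.23, 2.52], [-1.04, 4.18], [0, 3.07], [-2.55, 2.55]. Speed limits (rad/s): [2.22, 2.22, 2.57, 3.14, 3.14, 3.14].

### API

Orientations are given as a unit quaternion [w, x, y, z].
In Python, from rig import bot gives the robot as it stands. Calls block until the motion is done:
- bot.move_to(position, orientation): joint-space move of the TCP to a pose.
- bot.servo_line(position, attitude=None, speed=150, until_force=None): straight line of the TCP; attitude=None keeps the orientation; speed is the mean speed in mm/s. With until_force (N) it stops when the force on the tool has changed by that much, and returns True; else False.
- bot.move_joints(angles): joint-space move.
- bot.move_gripper(opening, grip_force=None): finger opening in mm; grip_force is the grip in N (None keeps the last); returns when the fingers have stopped.
- bot.dwell(seconds).
- bot.ik(position, orientation): joint angles nearest the present ones, or None.
- bot.read_state(): the state.
- bot.read_camera(name): name is "scene" or "side" or "wrist"; returns a dict with "image" (400x640x3 uint8, blue, green, red), "depth" (400x640 float32, mm along the optical axis (not along the pixel's ray), 0 where there is no reading), "fovy" (degrees; the focal length in pixels is half the picture's height over the tangent of half this angle, whatever the lens; pixels are square), "cx", "cy" (the principal point, pixels), "eye" and "attitude" of the camera in the world; the wrist camera has in their place "mount" (4x4, takes a point from camera to tool coordinates, whose origin is the TCP and whose axes are the tool frame's). Camera axes: x right, y down, z forward; pixel columns grow to the right and rows downward; lengths in mm; the calibration is good to about 2 mm. A picture is of the moment at which its call begins: read the wrist's pose just before it.
A pose or a line that the arm cannot do raises bot.MotionError and nothing moves.
- bot.finish_job(): hands the job in, once; it reports no verdict.
The state is a dict: "clock": time; "joint_positions": joint angles; "qvel": joint speeds; "effort": joint torques, N m; "ee_pos": TCP position; "tool_rot": TCP orientation; "ft_force": force on the tool from outside, world axes, zero at the start; "moment": the same for the moment, N m; "grip_width": finger opening in mm.
Only numpy, scipy, OpenCV 4.12 (cv2) and the standard library are available. Lean on these libraries where they do the work, as an engineer would, in place of code of your own. Each camera call takes 0.05 s, during which the arm holds its last target. There are 200 camera calls.

## Working session

There is one attempt and no reset: what is moved stays moved. The work goes in short steps, each a Python script; the robot and the scene stay as the last script left them, time stands still between calls to the robot, and variables do not carry over. Pictures are saved under pics/ and viewed, about 8 in all and at most 12, crops included, and the job is handed in when it is done.

```bash
mkdir -p pics; ls; cat > h.py <<'E'
from rig import bot
import numpy as np, cv2
from scipy.spatial.transform import Rotation as R
def rot(q): return R.from_quat([q[1],q[2],q[3],q[0]])
def cam(name):
    s=bot.read_state(); c=bot.read_camera(name)
    if 'mount' in c:
        T=np.eye(4); T[:3,:3]=rot(s['tool_rot']).as_matrix(); T[:3,3]=s['ee_pos']; T=T@np.array(c['mount'])
    else:
        T=np.eye(4); a=np.array(c['attitude']); T[:3,:3]=rot(a).as_matrix() if a.size==4 else a; T[:3,3]=c['eye']
    f=200/np.tan(np.radians(c['fovy'])/2)
    d=c['depth']; v,u=np.mgrid[:400,:640]
    P=np.stack([(u-c['cx'])/f*d,(v-c['cy'])/f*d,d],-1)@T[:3,:3].T+T[:3,3]
    P[d==0]=np.nan
    return c,P,T,f
E
python3 - <<'E'
from h import *
print(bot.read_state()['tool_rot'])
for n in ('scene','side'):
    c,P,T,f=cam(n); cv2.imwrite(f'pics/{n}0.png',c['image']); np.save(f'pics/{n}0.npy',P); np.save(f'pics/{n}0i.npy',c['image']); print(n,T.round(2).tolist(),f)
E
```

```text
pics
[ 0.59895991 -0.59847956  0.37654356 -0.37587788]
scene [[0.89, 0.35, -0.29, 860.83], [0.46, -0.7, 0.55, -500.68], [-0.01, -0.62, -0.78, 798.84], [0.0, 0.0, 0.0, 1.0]] 404.3020928666433
side [[-0.95, -0.21, 0.22, 427.47], [-0.3, 0.66, -0.69, 551.8], [0.0, -0.72, -0.69, 683.17], [0.0, 0.0, 0.0, 1.0]] 373.9590026451133
```

View pics/scene0.png

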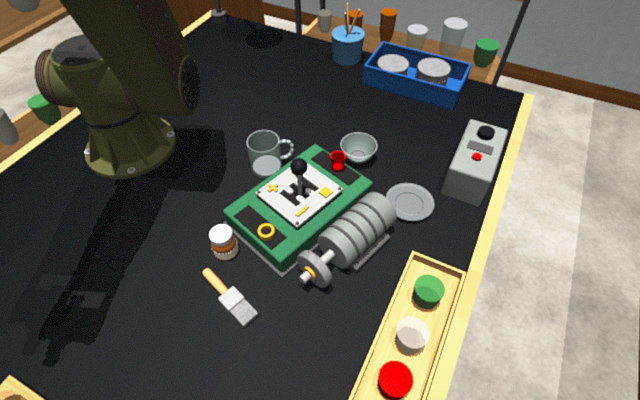

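View pics/side0.png

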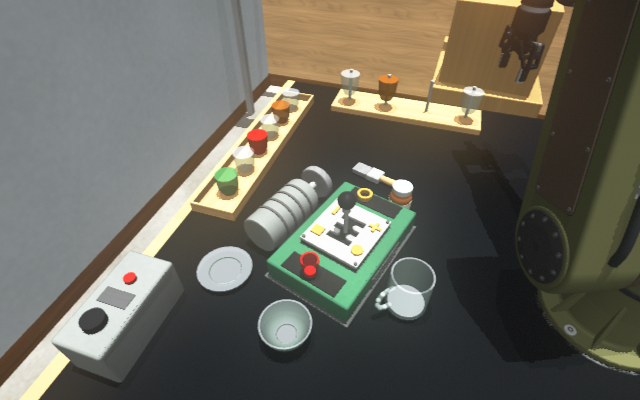

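The images show the cross at near-right, the square at far-left and the bar at far-right. The disc is at side image pixel (357,250), so it is near-left. Next I'll fit the gate plate pose and the knob from depth.

```bash
python3 - <<'E'
from h import *
from scipy.optimize import least_squares
A=[];K=[]
for n,(u,v) in (('scene',(297,190)),('side',(347,225))):
    P=np.load(f'pics/{n}0.npy'); im=np.load(f'pics/{n}0i.npy').astype(int)
    w=P[v-70:v+70,u-90:u+90]; i=im[v-70:v+70,u-90:u+90]
    hsv=cv2.cvtColor(i.astype(np.uint8),cv2.COLOR_BGR2HSV)
    g=(hsv[...,0]>60)&(hsv[...,0]<95)&(hsv[...,1]>100)&(abs(w[...,2]-60)<8)   # green deck top
    pl=(abs(w[...,2]-77)<6)&(hsv[...,1]<60)&(hsv[...,2]>130)
    print(n,g.sum(),pl.sum(),'plate z',np.median(w[pl][:,2]))
    for nm,m,in (('green',g),('plate',pl)):
        m=cv2.morphologyEx(m.astype(np.uint8),cv2.MORPH_OPEN,np.ones((2,2)))
        nn,l,st,_=cv2.connectedComponentsWithStats(m); 
        if nm=='plate': m=(l==1+np.argmax(st[1:,4]))
        r=cv2.minAreaRect(w[m>0][:,:2].astype(np.float32)); print(nm,r)
    k=w[(w[...,2]>125)&(w[...,2]<190)&(hsv[...,2]<110)]
    c0=k.mean(0)
    s=least_squares(lambda c:np.linalg.norm(k-c,axis=1)-19,c0-[0,0,10],loss='soft_l1'); print('knob',len(k),s.x,np.abs(s.fun).mean())
    for x in range(0):pass
    yel=(hsv[...,0]>18)&(hsv[...,0]<35)&(hsv[...,1]>120)&(w[...,2]>70)&(w[...,2]<90)
    nn,l,st,_=cv2.connectedComponentsWithStats(yel.astype(np.uint8))
    for j in range(1,nn):
        if st[j,4]>8: print('mark',np.nanmedian(w[l==j],0).round(1),st[j,4])
E
```

```text
scene 3617 2763 plate z 76.37423240009866
green ((540.3692016601562, 13.594039916992188), (307.9107666015625, 193.23260498046875), 73.00860595703125)
plate ((540.5352783203125, 14.73193359375), (150.5494842529297, 137.43984985351562), 73.26537322998047)
knob 248 [541.29991828  14.89510338 159.94198379] 1.3415417627986796
mark [481.4  -8.9  80.1] 46
mark [597.4  36.   80.9] 77
mark [575.6 -34.7  79.9] 43
mark [ 526.5 -114.8   73.8] 139
side 2401 3164 plate z 76.70860786295606
green ((537.16455078125, 21.318191528320312), (300.9967956542969, 191.4044647216797), 72.47927856445312)
plate ((537.125, 13.333328247070312), (158.21385192871094, 136.81021118164062), 73.3077621459961)
knob 262 [542.49241963  14.81543467 160.55450011] 0.7445596839116988
mark [ 526.9 -109.9   74.3] 97
mark [574.2 -28.4  80.9] 14
mark [478.3   0.9  79.9] 12
mark [592.9  47.6  80.6] 22
mark [501.7  78.   80.8] 15
```

```bash
cat >> h.py <<'E'
from scipy.optimize import least_squares
C=np.array([540.3,14.2]); yaw=np.radians(-16.8)
ex=np.array([np.cos(yaw),np.sin(yaw),0]); ey=np.array([-np.sin(yaw),np.cos(yaw),0]); ez=np.array([0,0,1.])
def W(x,y,z): return (np.r_[C,0]+ex*x+ey*y+ez*z)
def G(p): d=np.asarray(p)-np.r_[C,0]; return np.array([d@ex,d@ey,d[2]])
def T(x,y,ztip): return W(x,y,ztip+bot.tip_reach)   # TCP for a fingertip height
def q(s):  # tool y down, tool x along s*gearbox y
    X=s*ey; Y=-ez; r=R.from_matrix(np.c_[X,Y,np.cross(X,Y)]).as_quat(); return [r[3],r[0],r[1],r[2]]
def knob():
    out=[]
    for n in ('scene','side'):
        c,P,_,_=cam(n); g=P.reshape(-1,3)-np.r_[C,0]; g=np.c_[g@ex,g@ey,g[:,2]]
        v=cv2.cvtColor(c['image'],cv2.COLOR_BGR2HSV)[...,2].ravel()
        k=g[(abs(g[:,0])<75)&(abs(g[:,1])<85)&(g[:,2]>118)&(g[:,2]<185)&(v<110)]
        if len(k)<30: out.append(None); continue
        s=least_squares(lambda c:np.linalg.norm(k-c,axis=1)-19,np.median(k,0)-[0,0,10],loss='soft_l1'); out.append((s.x.round(1),len(k),round(np.abs(s.fun).mean(),1)))
    return out
def st(m=''):
    s=bot.read_state(); f=np.array(s['ft_force']); print(m,'t',round(s['clock'],2),'tcp',G(s['ee_pos']).round(1),'F',np.round([f@ex,f@ey,f[2]],2))
E
python3 - <<'E'
from h import *
im=np.load('pics/side0i.npy')[180:280,280:420]; cv2.imwrite('pics/crop.png',cv2.resize(im,None,fx=5,fy=5,interpolation=cv2.INTER_CUBIC))
print(bot.tip_reach, knob())
for s in (1,-1): print(s,bot.ik(T(0,-75,200),q(s)),bot.ik(T(60,61,150),q(s)))
bot.move_gripper(0); st('shut'); print(bot.tip_reach)
s=min((1,-1),key=lambda s: 9 if (j:=bot.ik(T(0,-75,200),q(s))) is None else abs(j[5]))
print('s',s); bot.move_to(T(0,-75,200),q(s)); st('hover')
E
```

```text
19.0 [(array([  0.7,   1.3, 159.6]), 254, np.float64(1.8)), (array([  2.1,   1.3, 160.6]), 260, np.float64(0.8))]
1 [-1.80806066e-01  2.65578923e-01  1.64016184e+00 -4.44089210e-16
  1.23585189e+00 -1.45838708e+00] [ 3.02778808e-02  5.21933147e-01  1.40441660e+00 -4.44089210e-16
  1.21524291e+00 -1.24730313e+00]
-1 [-1.80806066e-01  2.65578923e-01  1.64016184e+00 -4.44089210e-16
  1.23585189e+00  1.68320558e+00] [ 3.02778808e-02  5.21933147e-01  1.40441660e+00 -4.44089210e-16
  1.21524291e+00  1.89428952e+00]
shut t 0.97 tcp [-141.5 -575.2  250.3] F [-0.05 -0.07 -0.38]
19.0
s 1
hover t 2.85 tcp [ 2.00e-01 -7.57e+01  2.19e+02] F [ 0.05 -0.09 -0.2 ]
```

View pics/crop.png

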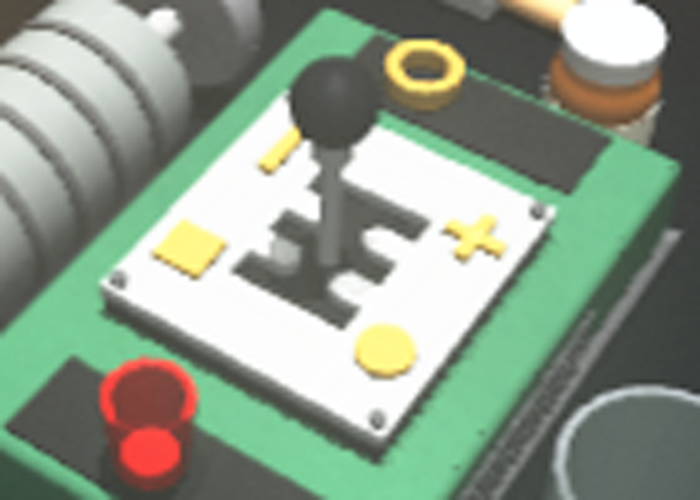

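Disc confirmed at crop (385,350), near-left. The lever is near the cross slot with its knob at x≈1.5. I'll do the sideways push.

```bash
python3 - <<'E'
from h import *
bot.servo_line(T(1,-55,148),speed=120); st('down')
h=bot.servo_line(T(1,-15,148),speed=30,until_force=1.2); st(f'contact {h}')
y=G(bot.read_state()['ee_pos'])[1]
h=bot.servo_line(T(1,y+30,145),speed=35,until_force=7); st(f'half {h}')
h2=h or bot.servo_line(T(1,y+66,136),speed=30,until_force=6); st(f'end {h2}')
print(knob())
c,*_=cam('side'); cv2.imwrite('pics/s1.png',cv2.resize(c['image'][130:330,230:470],None,fx=3,fy=3))
E
```

```text
down t 3.47 tcp [  1.3 -55.2 167.5] F [ 0.05 -0.09 -0.13]
contact True t 4.33 tcp [  0.8 -29.1 166.7] F [ 0.47 -0.46 -0.63]
half False t 5.35 tcp [  0.9   0.8 163.9] F [-1.39  0.32 -1.18]
end True t 6.43 tcp [  0.9  34.7 155.2] F [-0.19 -3.24  2.96]
[(array([  3.3,  44.7, 157.7]), 347, np.float64(6.9)), (array([  1.2,  64.3, 148.2]), 375, np.float64(4.2))]
```

View pics/s1.png

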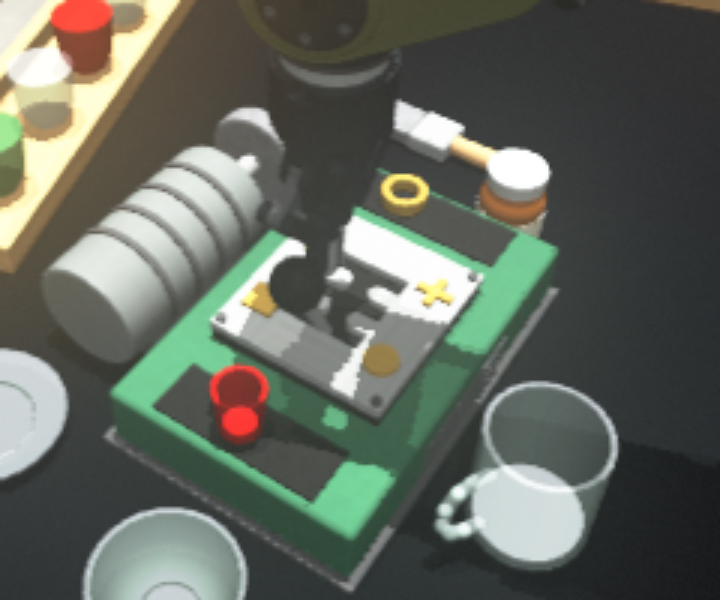

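```bash
python3 - <<'E'
from h import *
bot.servo_line(T(1,5,140),speed=80); bot.servo_line(T(1,-10,190),speed=150); bot.servo_line(T(70,0,190),speed=150);st('up')
k=knob(); print(k)
c,*_=cam('side'); cv2.imwrite('pics/s2.png',cv2.resize(c['image'][130:330,230:470],None,fx=3,fy=3))
E
```

```text
up t 8.22 tcp [6.930e+01 1.000e-01 2.079e+02] F [0.21 0.16 0.02]
[None, (array([  1.9,  66.2, 146.7]), 289, np.float64(0.8))]
```

View pics/s2.png

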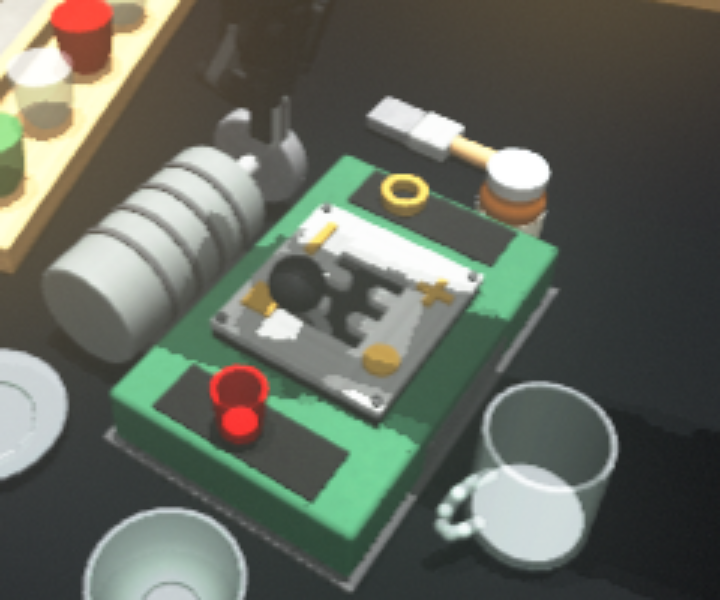

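The knob is at the left end of the cross slot (1.9, 66, 147). Next is the push towards the near side.

```bash
python3 - <<'E'
from h import *
bot.servo_line(T(62,63,190),speed=150); st('over')
bot.servo_line(T(62,63,136),speed=120); st('down')
h=bot.servo_line(T(22,63,136),speed=30,until_force=1.2); st(f'contact {h}')
x=G(bot.read_state()['ee_pos'])[0]
h=bot.servo_line(T(x-25,62,134),speed=35,until_force=7); st(f'half {h}')
h2=h or bot.servo_line(T(x-60,60,128),speed=30,until_force=6); st(f'end {h2}')
print(knob())
E
```

```text
over t 8.95 tcp [ 61.9  62.7 209. ] F [ 0.12 -0.33  0.89]
down t 9.55 tcp [ 62.4  62.8 155.6] F [1.06 0.77 0.43]
contact True t 10.53 tcp [ 30.2  63.1 154.9] F [-0.1   0.41 -0.71]
half False t 11.4 tcp [  4.9  61.9 152.7] F [-0.08 -0.18 -0.08]
end True t 12.19 tcp [-18.   60.6 149.2] F [ 2.68 -0.92  2.58]
[(array([-25.2,  57.5, 158. ]), 280, np.float64(7.8)), (array([-43.2,  64.3, 144.5]), 443, np.float64(6.3))]
```

```bash
python3 - <<'E'
from h import *
h=bot.servo_line(T(-24,60,128),speed=20,until_force=8); st(f'firm {h}')
bot.servo_line(T(12,60,135),speed=80); bot.servo_line(T(30,60,190),speed=150); bot.servo_line(T(60,-120,230),speed=250); st('clear')
print(knob())
c,*_=cam('side'); cv2.imwrite('pics/s3.png',cv2.resize(c['image'][130:330,230:470],None,fx=3,fy=3))
E
```

```text
firm True t 12.53 tcp [-18.3  60.6 149.1] F [4.6  0.3  1.35]
clear t 14.5 tcp [  59.6 -119.1  248.3] F [-0.8   0.22  0.33]
[(array([-49. ,  63.3, 140.4]), 211, np.float64(1.0)), (array([-47.6,  63.5, 140.8]), 281, np.float64(0.6))]
```

View pics/s3.png

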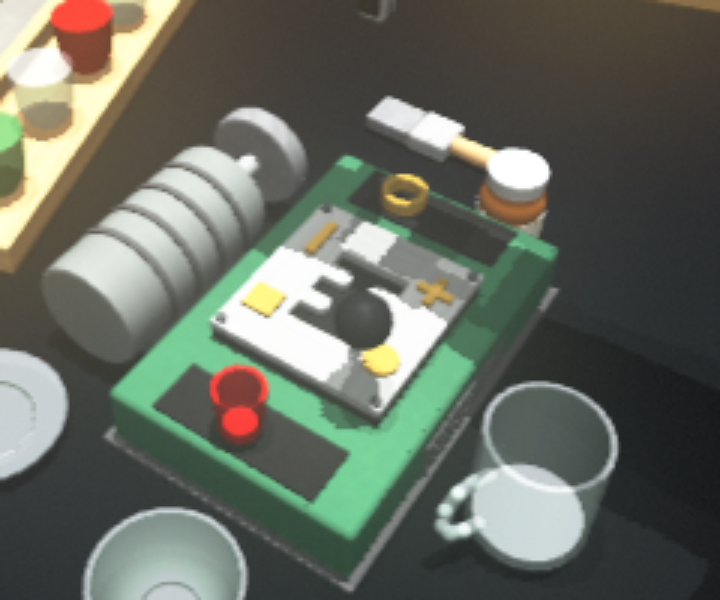

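The knob sits at (-48, 63, 141), home in the disc's slot. The glassware is where it was and the arm is clear, so I'm handing in.

```bash
python3 -c "
from h import *
bot.finish_job(); st('done')"
```

```text
the job is handed in; nothing more can be done
the job is handed in; nothing more can be done
```

The gear lever is home in the near-left corner slot, the one marked by the round disc, and the job is handed in. With the gripper shut, I pushed the knob sideways through the cross slot to its left end. I then pushed it towards the near side until it stopped, pressed it once more to seat it, and backed the arm well clear.

- **Knob position:** after clearing, the two cameras put the knob at about (-48, 63, 141) mm from the gate's centre. Home is given as (-47, 58, 141). The 5 mm difference in y is within the 6 mm of play at the knob, plus calibration error.
- **Seating:** pressing again at the stop moved the lever only 0.3 mm further. The stop was set at an 8 N change in force, and the readings just after each push were about 5 N or less.
- **Knob and loose things:** the knob height matches the lever at home, so there is no sign it was pulled up. By eye in the last side picture, the loose things in view had not moved. The brush, jar, collar, tumbler and pitcher are whole in that picture, while the bowl and saucer are cut off at its edge.
- **Time:** about 14.5 s of the 48 s had passed when the arm was clear.
- **Check that disagreed:** the scene camera's knob readings during the pushes were poor because the gripper blocked its view, so I ignored them. It agreed with the side camera once the arm was clear.

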